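Set out the doming bench: clip in the punches, balance the blank

ROBOT

A 6-joint arm with a two-finger parallel gripper is mounted at the origin on a cart in front of the work surface, level with it; the furniture and walls round the work are solid. World frame = base frame: x ahead of the robot, y to its left, z up, the work surface at z = 0. Lengths are in m, angles in rad, forces in N, time in s.
With the tool pointing down it reaches from about 0.425 to 1.125 m from the base axis. Payload 14.9 kg.
Tool frame: the origin (TCP) lies at the very end of the fingers, on their centre line; the grasp point (between the pads) lies 19 mm behind it; z points along the fingers, y is the line along which they close (so a half turn about z gives the same grasp; the last joint's range is limited). The gripper opens to 91 mm and grips with 3 to 60 N. Pads are 32 mm wide; open, the fingers measure 118 mm over their backs; the gripper's body (76 mm by 178 mm) begins 60 mm behind the grasp point.
Start: joints at [-1.259, 0.379, 1.734, -0, 1.028, -0.033], TCP at [0.237, -0.659, 0.214] pointing down, gripper open.
Joint ranges: [-2.77, 2.77], [-0.74, 2.19], [0, 2.66], [-1.06, 4.2], [0.31, 2.87], [-3.08, 3.08]. Speed limits (rad/s): [1.89, 1.89, 2.39, 3.14, 3.14, 3.14].

INTERFACE

Orientations are given as a unit quaternion [w, x, y, z].
In Python, from bench import get_state, capture, close_job, search_frame, trace gives the robot as it stands. The module is installed in compiled form; this text tells all that it offers.
- The arm moves only by the shell command python3 -m jog 'ROWS' [FORCE]. ROWS is JSON, a list of rows, each an object with "hand": the gripper's target within -1 to 1 (fully open at 1, half-way at 0, shut at -1); "delta_pos": the shift along the world's x, y, z in m, a list of three; "delta_rot": the turn, a rotation vector about the world's x, y, z in rad, a list of three. A call has 1 to 20 rows; each row shifts and turns the commanded pose from where the row before left it; what a row does not reach is not made up. A row lasts 1/8 s, in which the tool goes at most 62.5 mm and 10.7 degrees, less where a joint would pass 70% of its speed; a pose out of reach is approached as far as the arm can. A call is refused whole if a number of a shift passes 0.0625 or a number of a turn 0.188, either way. A call with a gripper value outside its range is refused whole. The fingers move at their own pace and stop on an object; FORCE is the grip in N (left out, the last holds). Time passes only in rows, so rows that do not move let the fingers close. It gives the time, the measured TCP pose, the force, the opening and the grip force at its end, in the units of the state.
- get_state(): the state, without advancing time (a new reading comes with each control period).
- capture(name): name is "scene" or "side" or "wrist"; returns a dict with "pixels" (420x560x3 uint8, blue, green, red), "z_map" (420x560 float32, m along the optical axis (not along the pixel's ray), 0 where there is no reading), "intrinsics" (3x3 intrinsics, pixels), "R" (3x3) and "t" (3): a world point X has camera coordinates R X + t; the wrist camera has in their place "T_tool_cam" (4x4, takes a point from camera to tool coordinates, whose origin is the TCP and whose axes are the flange's). Camera axes: x right, y down, z forward; pixel columns grow to the right and rows downward; lengths in m; the calibration is good to about 2 mm. A picture is of the moment at which its call begins: read the wrist's pose just before it.
- close_job(): hands the job in; it is judged then, once.
Trained networks look in the newest picture that a camera, given by its name, has taken for a name from the list of things; names that differ only in an ending like _2 or _b are one class to them, and where a whole thing is asked for, a point or a joint stands for the part that bears it (a point fixed in the world has none). Each returns a list of dicts, best first, with "confidence" (0 to 1); they miss things now and then, are a little off and sometimes report something else, mostly with a low value. They report only what shows in the picture. A call takes as long as a camera call.
- search_frame(camera, name): "box" ([left, top, width, height] in pixels, round what is visible of it).
- trace(camera, name): "region" (420x560 bool, what is visible of it) and "box" ([left, top, width, height] in pixels, round what is visible of it).
The state is a dict: "time": time; "joint_positions": joint angles; "dq": joint speeds; "joint_torque": joint torques, N m; "eef_pos": TCP position; "eef_rot": TCP orientation; "ft_force": force on the tool from outside, world axes, zero at the start; "ft_torque": the same for the moment, N m; "gripper_width": opening from 0.0 (shut) to 1.0 (fully open); "grasp_force": force on a finger pad.
Only numpy, scipy, OpenCV 4.12 (cv2) and the standard library are available. Lean on these libraries where they do the work, as an engineer would, in place of code of your own. Each camera call takes 0.05 s, during which the arm holds its last target. There are 200 camera calls.

TASK

Set the bench up for doming: take every punch out of the blue tray and press each one down into a fork clip of its own on the rack, level and centred, until it sits fully home and the orange jaws have sprung shut over it. Balance the copper blank centred and level on the domed top of the stake, and leave the bottle and the jar at the back standing.

Things in the scene. Friction and masses are not known exactly. Their poses are not given: they have to be found in the camera images.
- punch1: loose steel doming punch, one of two or three alike: a rod 18 mm in diameter, 120 mm long, 0.1 to 0.2 kg, with a ball end of the same diameter at +y and a brass band near -y. Origin on its axis at mid-length (centre of mass), y along the rod. Starts lying level in a compartment of the tray
- punch2: loose steel doming punch, one of two or three alike: a rod 18 mm in diameter, 120 mm long, 0.1 to 0.2 kg, with a ball end of the same diameter at +y and a brass band near -y. Origin on its axis at mid-length (centre of mass), y along the rod. Starts lying level in a compartment of the tray
- punch3: loose steel doming punch, one of two or three alike: a rod 18 mm in diameter, 120 mm long, 0.1 to 0.2 kg, with a ball end of the same diameter at +y and a brass band near -y. Origin on its axis at mid-length (centre of mass), y along the rod. Starts lying level in a compartment of the tray
- tray: fixed blue tray, 212 mm (x) by 146 mm (y): three compartments along x, each 64 mm by 138 mm, stepped up away from the robot, cross walls cut down to 7 mm over the middle 80 mm for fingers, else 40 mm. V-notched rails at y = +-47 mm carry a punch along y in each, axis 35, 41, 47 mm above the bench at x = -70, -2, +65 mm; 80 mm between rails are free to 12 mm below the axis. Origin under its middle
- rack: fixed clip rack: wooden board 196 mm (x) by 110 mm (y) by 10 mm with three fork clips one behind the other along x, 64 mm apart, each for one punch laid along y; at most 82 mm high. Origin on the bench under its middle
- clip1 (a point): fork clip 1 of the rack, nearest the robot: where the middle of a seated punch's axis lies, 48 mm above the bench; axes as the rack's, the punch lies along y. Forks 12 mm thick at y = -36 and +36 mm leave 60 mm between them for fingers. Fixed dark prongs at -x and orange jaws at +x stand 21 mm apart; their flared tops end 32 mm above this point, about 33 mm apart
- jaw1 (a joint): turn of clip 1's pair of orange jaws, rad: 0 shut, about 0.15 while a punch passes, at most 0.6; spring-closed. Their noses leave 14 mm of the channel 10 to 13 mm above clip1; a level punch pushed straight down turns them aside (about 6 to 10 N, hardest with its axis 24 to 16 mm above clip1), then they snap back over it
- clip2 (a point): fork clip 2 of the rack, middle: where the middle of a seated punch's axis lies, 48 mm above the bench; axes as the rack's, the punch lies along y. Forks 12 mm thick at y = -36 and +36 mm leave 60 mm between them for fingers. Fixed dark prongs at -x and orange jaws at +x stand 21 mm apart; their flared tops end 32 mm above this point, about 33 mm apart
- jaw2 (a joint): turn of clip 2's pair of orange jaws, rad: 0 shut, about 0.15 while a punch passes, at most 0.6; spring-closed. Their noses leave 14 mm of the channel 10 to 13 mm above clip2; a level punch pushed straight down turns them aside (about 6 to 10 N, hardest with its axis 24 to 16 mm above clip2), then they snap back over it
- clip3 (a point): fork clip 3 of the rack, farthest: where the middle of a seated punch's axis lies, 48 mm above the bench; axes as the rack's, the punch lies along y. Forks 12 mm thick at y = -36 and +36 mm leave 60 mm between them for fingers. Fixed dark prongs at -x and orange jaws at +x stand 21 mm apart; their flared tops end 32 mm above this point, about 33 mm apart
- jaw3 (a joint): turn of clip 3's pair of orange jaws, rad: 0 shut, about 0.15 while a punch passes, at most 0.6; spring-closed. Their noses leave 14 mm of the channel 10 to 13 mm above clip3; a level punch pushed straight down turns them aside (about 6 to 10 N, hardest with its axis 24 to 16 mm above clip3), then they snap back over it
- blank: loose copper cuff blank, a flat bar 80 mm (x) by 44 mm (y) by 10 mm (z), about 0.2 kg. Origin at its centre. Starts flat on the bench; take it across its 44 mm width
- stake: fixed low mushroom stake: steel head 40 mm across on a 56 mm square, 24 mm high wooden block. Origin on the bench under it, z up
- crown (a point): highest point of the stake's domed steel head, 53 mm above the bench. The crown is nearly flat over 9 mm across, then falls away round it, 3.5 mm lower at 17 mm from the middle and 5.5 mm at its rim
- flux_bottle: loose bystander: cream bottle with a black cap, 46 mm across, 94 mm high, standing at the back of the work. Origin under its middle, z up
- patina_jar: loose bystander: green jar with a tan stopper, 41 mm across, 85 mm high, standing at the back of the work. Origin under its middle, z up

How it is judged:
By the outcome, as a careful person would: the job done as asked, in the order asked, and still so for the second after the job is handed in, with the robot touching nothing.
Of punch1, punch2, punch3 only 2 to 3 are there at a start; the rules pass over those that are not, and their reading is None.
At some moment in a run one of blank may be knocked a few centimetres aside while the robot is not near it.
Once in a run the grip may slacken for a moment while it holds something.
It also fails if it takes over 210 s, if anything falls off the work surface, if the arm or the gripper's body presses on something with over 40 N, if the wrist force passes 120 N, or if a joint passes its speed limit or range.

## Working session

There is one attempt and no reset: what is moved stays moved. The work goes in short steps, Python scripts to look and compute and a shell command to move; the robot and the scene stay as the last step left them, time stands still between calls to the robot, and variables do not carry over. Pictures are saved under pics/ and viewed, at most 14 in all, crops included, and the job is handed in when it is done.

```bash
mkdir -p pics; cat > h.py <<'E'
import numpy as np, cv2
from bench import *
from scipy.spatial.transform import Rotation as Ro
def cam(n):
    s=get_state(); c=capture(n)
    q=s['eef_rot']; 
    if 'R' in c: c['Rw']=np.array(c['R']).T; c['tw']=-c['Rw']@np.array(c['t'])
    else:
        T=np.eye(4); T[:3,:3]=Ro.from_quat([q[1],q[2],q[3],q[0]]).as_matrix(); T[:3,3]=s['eef_pos']
        M=T@np.array(c['T_tool_cam']); c['Rw']=M[:3,:3]; c['tw']=M[:3,3]
    return c
def cloud(c):
    z=c['z_map']; K=np.array(c['intrinsics']); v,u=np.mgrid[:420,:560]
    p=np.stack([(u-K[0,2])/K[0,0]*z,(v-K[1,2])/K[1,1]*z,z],-1)
    return p@c['Rw'].T+c['tw']
def save(c,f): cv2.imwrite('pics/'+f,c['pixels'])
E
python3 - <<'E'
from h import *
for n in ['scene','side']:
    c=cam(n); save(c,n+'0.png'); P=cloud(c); print(n,c['tw'])
    for o in ['punch1','tray','rack','clip1','blank','stake','flux_bottle','patina_jar']:
        for d in trace(n,o)[:4]:
            m=d['region']&(c['z_map']>0)
            if m.sum()<5: continue
            q=P[m]; print(o,round(d['confidence'],2),d['box'],np.median(q,0).round(3),np.percentile(q,2,axis=0).round(3),np.percentile(q,98,axis=0).round(3))
E
```

```text
scene [ 0.20538547 -0.75408504  1.0233439 ]
punch1 0.65 [219.5, 204.5, 23.6, 33.7] [ 0.436 -0.043  0.042] [ 0.428 -0.095  0.035] [0.445 0.012 0.047]
punch1 0.54 [266.5, 182.0, 29.2, 32.4] [ 0.572 -0.039  0.053] [ 0.565 -0.084  0.028] [0.592 0.024 0.059]
tray 0.86 [207.9, 169.0, 98.0, 81.2] [ 0.503 -0.025  0.028] [ 0.404 -0.107  0.009] [0.608 0.042 0.061]
rack 0.73 [188.1, 121.9, 74.9, 57.3] [0.514 0.199 0.013] [0.426 0.155 0.   ] [0.613 0.275 0.077]
clip1 0.89 [185.5, 122.0, 78.6, 55.3] [0.515 0.198 0.013] [ 0.424  0.155 -0.001] [0.613 0.278 0.076]
blank 0.74 [249.7, 292.3, 36.0, 22.3] [ 0.423 -0.269  0.01 ] [ 0.385 -0.294  0.004] [ 0.461 -0.243  0.014]
stake 0.95 [274.2, 331.7, 34.4, 32.3] [ 0.418 -0.394  0.025] [ 0.396 -0.412  0.002] [ 0.45  -0.36   0.054]
flux_bottle 0.67 [298.6, 136.2, 18.2, 33.9] [0.704 0.068 0.054] [0.689 0.056 0.   ] [0.735 0.15  0.096]
patina_jar 0.66 [319.8, 154.9, 15.8, 33.6] [ 0.72  -0.014  0.055] [ 0.708 -0.023  0.005] [0.741 0.01  0.086]
side [0.43512627 0.64076262 1.24972835]
punch1 0.79 [275.9, 212.6, 8.6, 37.4] [ 0.574 -0.022  0.053] [ 0.567 -0.069  0
[... 356 characters left out ...]
 86.3, 62.3] [0.519 0.216 0.011] [0.428 0.16  0.   ] [0.615 0.268 0.077]
clip1 0.84 [240.6, 296.7, 89.0, 60.7] [0.519 0.216 0.011] [0.428 0.164 0.004] [0.614 0.268 0.077]
blank 0.73 [333.8, 165.0, 27.7, 23.0] [ 0.425 -0.259  0.008] [ 0.389 -0.286  0.001] [ 0.462 -0.234  0.014]
stake 0.64 [347.0, 124.1, 17.4, 27.3] [ 0.426 -0.369  0.024] [ 0.399 -0.437 -0.002] [ 0.453 -0.35   0.054]
flux_bottle 0.88 [208.0, 242.6, 19.3, 29.5] [0.708 0.095 0.061] [ 0.691  0.069 -0.001] [0.732 0.108 0.095]
patina_jar 0.71 [211.0, 218.9, 19.4, 25.5] [0.725 0.014 0.063] [ 0.709 -0.011  0.006] [0.745 0.024 0.085]
patina_jar 0.57 [298.3, 302.3, 16.1, 41.3] [0.469 0.211 0.057] [0.462 0.173 0.024] [0.473 0.255 0.08 ]
```

View pics/scene0.png

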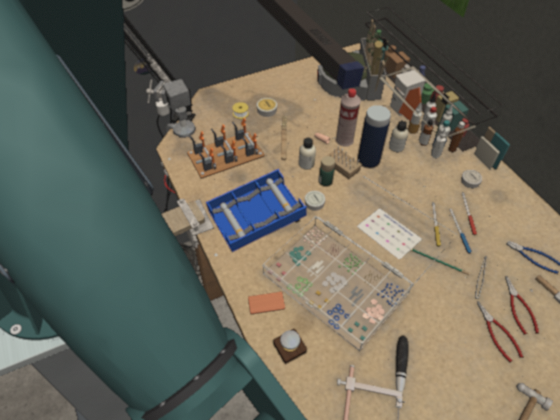

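View pics/side0.png

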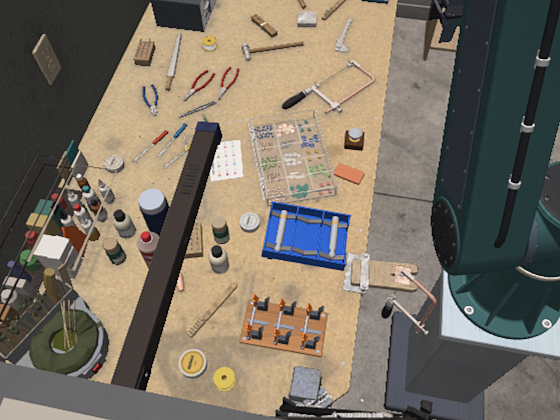

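The scene shows two punches, one in the near tray compartment (~230,220) and one in the far one (~283,197). The rack is at (228,150), the blank at (267,303) and the stake at (290,345); bottle and jar stand at (307,152) and (327,172). Next I'll move above the tray for a wrist view.

```bash
python3 -c "
from h import *
s=get_state(); q=s['eef_rot'];print(s['eef_pos'],Ro.from_quat([q[1],q[2],q[3],q[0]]).as_matrix().round(3),s['gripper_width'],s['ft_force'])
c=cam('wrist');print(c['T_tool_cam'],c['intrinsics'])"
python3 -m jog '[{"hand":1,"delta_pos":[0.02,0.02,0.06],"delta_rot":[0,0,0]},{"hand":1,"delta_pos":[0.03,0.05,0.06],"delta_rot":[0,0,0]},{"hand":1,"delta_pos":[0.04,0.06,0],"delta_rot":[0,0,0]},{"hand":1,"delta_pos":[0.04,0.06,0],"delta_rot":[0,0,0]}]' 60
```

```text
[ 0.23659203 -0.65882066  0.21393273] [[ 0.941  0.338 -0.   ]
 [ 0.338 -0.941 -0.   ]
 [-0.    -0.    -1.   ]] 0.9979339952523396 [ 0.0828957   0.05791094 -0.44507687]
[[-2.35804707e-04 -9.61074720e-01 -2.76288485e-01  7.83425942e-02]
 [ 9.99999892e-01 -1.15949054e-04 -4.50141732e-04  4.54530087e-04]
 [ 4.00584451e-04 -2.76288562e-01  9.61074643e-01 -1.70470335e-01]
 [ 0.00000000e+00  0.00000000e+00  0.00000000e+00  1.00000000e+00]] [[351.81939787   0.         279.83059312]
 [  0.         351.81939787 208.76483216]
 [  0.           0.           1.        ]]
time: 1.45
eef_pos: [0.3479, -0.4973, 0.316]
eef_rot: [0.001, 0.985, 0.171, 0.0]
ft_force: [0.9, -0.8, -0.2]
gripper_width: 0.997
grasp_force: 0.0
```

```bash
python3 -m jog '[{"hand":1,"delta_pos":[0.022,0.06,0.006],"delta_rot":[0,0,0.175]},{"hand":1,"delta_pos":[0.022,0.06,0.006],"delta_rot":[0,0,0.175]},{"hand":1,"delta_pos":[0.022,0.06,0.006],"delta_rot":[0,0,0.175]},{"hand":1,"delta_pos":[0.022,0.06,0.006],"delta_rot":[0,0,0.175]},{"hand":1,"delta_pos":[0.022,0.06,0.006],"delta_rot":[0,0,0.175]},{"hand":1,"delta_pos":[0.022,0.06,0.006],"delta_rot":[0,0,0.175]},{"hand":1,"delta_pos":[0.022,0.06,0.006],"delta_rot":[0,0,0.175]},{"hand":1,"delta_pos":[0,0,0],"delta_rot":[0,0,0]},{"hand":1,"delta_pos":[0,0,0],"delta_rot":[0,0,0]}]'
python3 - <<'E'
from h import *
c=cam('wrist'); save(c,'w1.png'); P=cloud(c)
np.savez('w1.npz',P=P)
for o in ['punch1','tray','rack','clip1','jaw1']:
    for d in trace('wrist',o)[:4]:
        m=d['region']&(c['z_map']>0)
        if m.sum()<5: continue
        q=P[m]; r=cv2.minAreaRect((q[:,:2]*1000).astype(np.float32)); print(o,round(d['confidence'],2),np.array(d['box']).round(),np.median(q,0).round(4),np.percentile(q,2,axis=0).round(3),np.percentile(q,98,axis=0).round(3),np.round(r[0],1),np.round(r[1],1),round(r[2],2))
E
```

```text
time: 2.58
eef_pos: [0.497, -0.0898, 0.3561]
eef_rot: [0.0, 0.708, 0.707, -0.0]
ft_force: [-0.4, -1.0, 0.3]
gripper_width: 1.001
grasp_force: 0.0
punch1 0.74 [331.  67.  15.  97.] [ 0.572  -0.0211  0.0535] [ 0.564 -0.078  0.041] [0.582 0.035 0.057] [574.2 -22.7] [ 20.9 124.7] 0.54
punch1 0.56 [228.  79.  22.  90.] [ 0.4393 -0.0342  0.0417] [ 0.429 -0.092  0.035] [0.449 0.02  0.045] [436.2 -36.3] [ 22.1 118.7] 3.39
tray 0.91 [199.  53. 170. 128.] [ 0.5088 -0.023   0.0242] [ 0.405 -0.099  0.011] [0.608 0.044 0.061] [504.8 -28.4] [231.3 160.9] 3.9
```

View pics/w1.png

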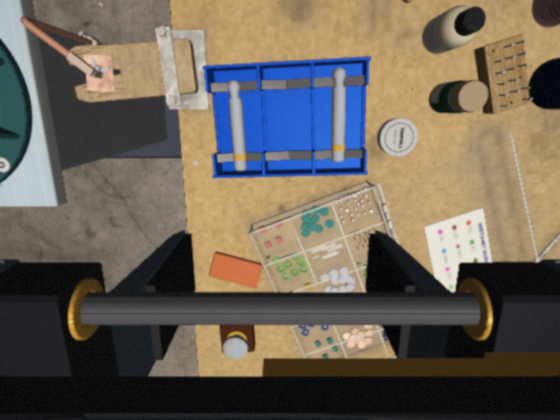

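The wrist picture shows the punches at (238,125) and (338,115) in the tray, which is yawed a few degrees. I'll fit their axes.

```bash
cat >> h.py <<'E'
def axes(c,name='punch1',camn='wrist',n=3):
    P=cloud(c)
    for d in trace(camn,name)[:n]:
        m=cv2.erode(d['region'].astype(np.uint8),np.ones((3,3)))>0
        q=P[m&(c['z_map']>0)]
        if len(q)<20: continue
        q=q[q[:,2]>np.median(q[:,2])-.012]
        l=cv2.fitLine(q[:,:2].astype(np.float32),cv2.DIST_HUBER,0,1e-4,1e-4).ravel()
        v=l[:2]*np.sign(l[1]); t=(P[d['region']&(c['z_map']>0)][:,:2]-l[2:])@v
        e=np.percentile(t,[1,99]); k=l[2:]+v*e.mean()
        zf=np.polyfit((q[:,:2]-k)@v,q[:,2],1)
        print(name,round(d['confidence'],2),'mid',k.round(4),'yaw',np.degrees(np.arctan2(-v[0],v[1])).round(2),'len',np.ptp(e).round(4),'ztop',np.percentile(q[:,2],90).round(4),'slope',zf[0].round(3))
E
python3 -c "
from h import *
c=cam('wrist');axes(c)"
```

```text
punch1 0.62 mid [ 0.5719 -0.0218] yaw 1.76 len 0.1146 ztop 0.0559 slope -0.012
punch1 0.59 mid [ 0.4391 -0.0357] yaw 3.02 len 0.1135 ztop 0.0437 slope -0.004
```

```bash
python3 -m jog '[{"hand":-0.35,"delta_pos":[-0.029,0.027,-0.04],"delta_rot":[0,0,0.025]},{"hand":-0.35,"delta_pos":[-0.029,0.027,-0.04],"delta_rot":[0,0,0.025]},{"hand":-0.35,"delta_pos":[0,0,-0.05],"delta_rot":[0,0,0]},{"hand":-0.35,"delta_pos":[0,0,-0.05],"delta_rot":[0,0,0]},{"hand":-0.35,"delta_pos":[0,0,0],"delta_rot":[0,0,0]},{"hand":-0.35,"delta_pos":[0,0,0],"delta_rot":[0,0,0]}]'
python3 - <<'E'
from h import *
P=np.load('w1.npz')['P']; m=abs(P[...,1]+.035)<.02
for a in np.arange(.38,.63,.006):
    q=P[m&(abs(P[...,0]-a)<.003)][:,2]; print(round(a,3),np.round(np.percentile(q,[5,50,95]),3) if len(q) else '',end=' ')
c=cam('wrist');axes(c)
save(c,'w2.png')
E
```

```text
time: 3.72
eef_pos: [0.4401, -0.0359, 0.1778]
eef_rot: [0.0, 0.69, 0.724, 0.0]
ft_force: [1.6, -0.3, 0.3]
gripper_width: 0.371
grasp_force: 0.0
0.38 [-0.002 -0.     0.001] 0.386 [-0.002 -0.     0.001] 0.392 [-0.002 -0.     0.001] 0.398 [-0.002 -0.     0.001] 0.404 [0.001 0.012 0.014] 0.41 [0.01  0.012 0.014] 0.416 [0.01  0.012 0.013] 0.422 [0.011 0.437 0.441] 0.428 [0.014 0.444 0.449] 0.434 [0.042 0.448 0.458] 0.44 [0.043 0.452 0.459] 0.446 [0.035 0.451 0.458] 0.452 [0.014 0.446 0.456] 0.458 [0.014 0.016 0.017] 0.464 [0.015 0.016 0.017] 0.47 [0.015 0.017 0.019] 0.476 [0.016 0.018 0.02 ] 0.482 [0.016 0.018 0.019] 0.488 [0.017 0.018 0.02 ] 0.494 [0.017 0.019 0.02 ] 0.5 [0.018 0.019 0.021] 0.506 [0.018 0.02  0.021] 0.512 [0.019 0.02  0.022] 0.518 [0.019 0.021 0.022] 0.524 [0.02  0.021 0.023] 0.53 [0.02  0.022 0.023] 0.536 [0.021 0.023 0.024] 0.542 [0.022 0.025 0.45 ] 0.548 [0.024 0.451 0.458] 0.554 [0.024 0.452 0.458] 0.56 [0.025 0.449 0.458] 0.566 [0.025 0.441 0.449] 0.572 [0.054 0.435 0.441] 0.578 [0.052 0.054 0.056] 0.584 [0.027 0.05  0.052] 0.59 [0.026 0.027 0.029] 0.596 [0.026 0.028 0.029] 0.602 [0.027 0.028 0.03 ] 0.608 [0.028 0.03  0.032] 0.614 [0.028 0.029 0.031] 0.62 [-0.002 -0.     0.001] 0.626 [-0.002 -0.     0.001] punch1 0.97 mid [ 0.4384 -0.0348] yaw 3.17 len 0.1147 ztop 0.0436 slope -0.01
punch1 0.78 mid [ 0.5709 -0.0215] yaw 1.52 len 0.1152 ztop 0.0556 slope -0.013
```

View pics/w2.png

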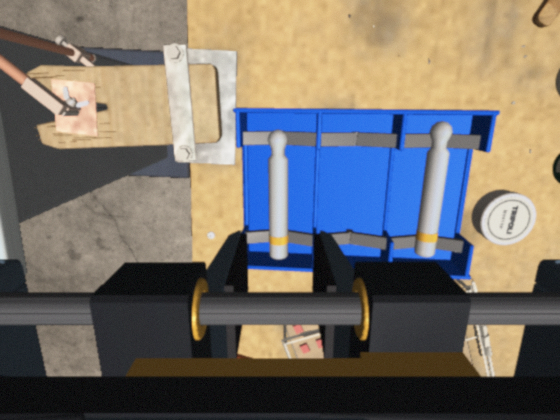

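The punch lies vertical at (279,195), centred between the fingers, and the walls are low in the middle. I'll descend and grip.

```bash
python3 -m jog '[{"hand":-0.35,"delta_pos":[-0.0015,0.001,-0.05],"delta_rot":[0,0,0]},{"hand":-0.35,"delta_pos":[0,0,-0.05],"delta_rot":[0,0,0]},{"hand":-0.35,"delta_pos":[0,0,-0.03],"delta_rot":[0,0,0]},{"hand":-0.35,"delta_pos":[0,0,-0.015],"delta_rot":[0,0,0]},{"hand":-0.35,"delta_pos":[0,0,-0.008],"delta_rot":[0,0,0]},{"hand":-0.35,"delta_pos":[0,0,0],"delta_rot":[0,0,0]},{"hand":-0.35,"delta_pos":[0,0,0],"delta_rot":[0,0,0]}]'
python3 -m jog '[{"hand":-1,"delta_pos":[0,0,0],"delta_rot":[0,0,0]},{"hand":-1,"delta_pos":[0,0,0],"delta_rot":[0,0,0]},{"hand":-1,"delta_pos":[0,0,0],"delta_rot":[0,0,0]},{"hand":-1,"delta_pos":[0,0,0],"delta_rot":[0,0,0]},{"hand":-1,"delta_pos":[0,0,0],"delta_rot":[0,0,0]}]' 60
```

```text
time: 4.7
eef_pos: [0.4384, -0.0348, 0.0241]
eef_rot: [0.001, 0.69, 0.724, 0.0]
ft_force: [0.9, 0.4, -0.5]
gripper_width: 0.327
grasp_force: 0.0
time: 5.32
eef_pos: [0.4381, -0.0347, 0.0237]
eef_rot: [0.0, 0.69, 0.724, 0.0]
ft_force: [-2.1, 0.3, 8.1]
gripper_width: 0.186
grasp_force: 60.0
```

```bash
python3 -m jog '[{"hand":-1,"delta_pos":[0,0,0.01],"delta_rot":[0,0,0]},{"hand":-1,"delta_pos":[0,0,0.03],"delta_rot":[0,0,0]},{"hand":-1,"delta_pos":[0,0,0.05],"delta_rot":[0,0,0]},{"hand":-1,"delta_pos":[0,0,0.05],"delta_rot":[0,0,0]},{"hand":-1,"delta_pos":[0.02,0.03,0.04],"delta_rot":[0,0,0]},{"hand":-1,"delta_pos":[0.02,0.04,0.02],"delta_rot":[0,0,0]},{"hand":-1,"delta_pos":[0.02,0.04,0],"delta_rot":[0,0,0]},{"hand":-1,"delta_pos":[0.02,0.03,0],"delta_rot":[0,0,0]},{"hand":-1,"delta_pos":[0,0,0],"delta_rot":[0,0,0]},{"hand":-1,"delta_pos":[0,0,0],"delta_rot":[0,0,0]}]'
python3 - <<'E'
from h import *
c=cam('wrist');save(c,'w3.png'); P=cloud(c); np.savez('w3.npz',P=P,I=c['pixels'])
for n in ['rack','jaw1','clip1']:
    for d in trace('wrist',n)[:4]:
        q=P[d['region']&(c['z_map']>0)]; q=q[(q[:,2]<.1)]
        if len(q)<20: continue
        b=q[(abs(q[:,2]-.01)<.004)]
        print(n,round(d['confidence'],2),np.round(d['box']),np.percentile(q,[2,50,98],axis=0).round(4).tolist(), cv2.minAreaRect((b[:,:2]*1000).astype(np.float32)) if len(b)>9 else '')
axes(c)
E
```

```text
time: 6.58
eef_pos: [0.5169, 0.105, 0.2231]
eef_rot: [-0.0, 0.689, 0.724, -0.0]
ft_force: [-1.3, -0.6, -2.0]
gripper_width: 0.186
grasp_force: 60.0
rack 0.74 [187.  11. 206. 126.] [[0.4288, 0.1614, 0.0079], [0.5193, 0.2168, 0.0102], [0.6119, 0.2641, 0.0781]] ((520.66650390625, 213.34548950195312), (195.87376403808594, 110.01530456542969), 0.6508539915084839)
jaw1 0.9 [291.  17.  24. 103.] [[0.5253, 0.1729, 0.0098], [0.5323, 0.2216, 0.0542], [0.5372, 0.2546, 0.0798]] ((534.9496459960938, 224.2893829345703), (80.80411529541016, 12.097492218017578), 87.89400482177734)
jaw1 0.75 [223.  12.  18. 106.] [[0.4618, 0.1729, 0.0259], [0.4698, 0.2248, 0.0413], [0.4726, 0.2525, 0.0801]] 
jaw1 0.75 [360.  21.  34. 106.] [[0.5887, 0.173, 0.0093], [0.5959, 0.2239, 0.0612], [0.6073, 0.2548, 0.0798]] ((606.9208374023438, 212.7259979248047), (19.781721115112305, 87.428955078125), 0.7844690084457397)
jaw1 0.3 [186.  10. 209. 130.] [[0.4281, 0.1608, 0.0076], [0.5192, 0.2168, 0.0102], [0.6125, 0.2651, 0.0781]] ((520.6309814453125, 213.33197021484375), (195.957275390625, 110.01185607910156), 0.6607991456985474)
clip1 0.65 [183.  12. 210. 122.] [[0.4285, 0.1611, 0.0078], [0.5196, 0.2168, 0.0102], [0.6129, 0.2646, 0.0781]] ((520.6380004882812, 213.33203125), (195.9431915283203, 110.01185607910156), 0.6607991456985474)
clip1 0.21 [223.  12.  18. 113.] [[0.4617, 0.1718, 0.0257], [0.4699, 0.225, 0.0394], [0.4726, 0.2535, 0.0801]] 
punch1 0.73 mid [0.5168 0.1115] yaw 2.83 len 0.102 ztop 0.2429 slope -0.012
```

View pics/w3.png

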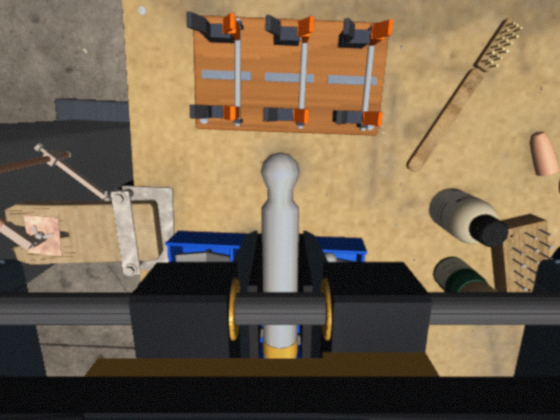

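The rack shows at (288,75) with its three prong/jaw pairs, and the held punch points up at (280,170). I'll compute the clip centres and fit the held punch's ball end for its y offset.

```bash
cat >> h.py <<'E'
from scipy.optimize import least_squares
def ball(P,y0,x0,zr,yaw=0):
    d=np.array([-np.sin(yaw),np.cos(yaw)])
    m=(abs(P[...,0]-x0)<.02)&(abs(P[...,2]-zr)<.012)&(P[...,1]>y0+.04)&(P[...,1]<y0+.075)
    q=P[m]
    q=q[q[:,1]>q[:,1].max()-.015]
    r=least_squares(lambda k:np.linalg.norm(q-k,axis=1)-.009,q.mean(0)-[0,0,.005],loss='soft_l1',f_scale=.001)
    print('ball',len(q),r.x.round(4),'ymax',q[:,1].max().round(4),'mid',(r.x[:2]-d*.051).round(4))
E
python3 - <<'E'
from h import *
f=np.load('w3.npz'); P=f['P']; I=f['I'].astype(int)
ball(P,.105,.517,.238,.05)
a=np.radians(.65); R=np.array([[np.cos(a),np.sin(a)],[-np.sin(a),np.cos(a)]])
q=(P[...,:2]-[.5206,.2133])@R.T
org=(I[...,2]>140)&(I[...,0]<70)&(I[...,1]<120); drk=I.max(-1)<75
for z0 in (.04,.055,.066,.073,.078):
  for s in (-1,1):
    for nm,mm in (('dark',drk),('or',org)):
      m=mm&(abs(P[...,2]-z0)<.004)&(abs(q[...,0])<.098)&(abs(q[...,1]-s*.036)<.012)
      x=q[m]; out=[]
      for k in (-64,0,64):
        u=x[abs(x[:,0]*1000-k)<31]*1000
        if len(u)>3: out.append((len(u),(np.percentile(u[:,0],[3,97])-k).round(1).tolist(),u[:,1].mean().round(1)))
      print(z0,s,nm,out)
E
```

```text
ball 1115 [0.5146 0.1548 0.2337] ymax 0.1638 mid [0.5172 0.1039]
0.04 -1 dark [(18, [-10.6, -9.5], np.float64(-35.4)), (5, [-10.3, -10.1], np.float64(-39.3)), (12, [-17.2, 7.7], np.float64(-36.5))]
0.04 -1 or []
0.04 1 dark [(61, [-12.9, 8.5], np.float64(32.5)), (40, [-14.3, 5.6], np.float64(31.8)), (65, [-17.0, 10.5], np.float64(32.6))]
0.04 1 or []
0.055 -1 dark [(16, [-10.6, -10.3], np.float64(-35.6))]
0.055 -1 or []
0.055 1 dark [(32, [-14.5, -10.3], np.float64(33.8)), (9, [-15.0, -10.3], np.float64(30.7)), (16, [-16.6, -10.6], np.float64(30.9))]
0.055 1 or [(6, [15.4, 15.6], np.float64(35.3))]
0.066 -1 dark [(68, [-15.3, -11.4], np.float64(-36.4)), (51, [-15.0, -11.4], np.float64(-36.2)), (25, [-14.9, -11.6], np.float64(-35.4))]
0.066 -1 or [(14, [5.3, 14.8], np.float64(-36.7)), (15, [4.6, 5.8], np.float64(-35.6)), (5, [4.7, 8.5], np.float64(-31.9))]
0.066 1 dark [(93, [-15.4, -11.4], np.float64(34.9)), (67, [-15.8, -11.6], np.float64(34.6)), (48, [-16.9, -11.6], np.float64(34.0))]
0.066 1 or [(24, [5.2, 15.5], np.float64(35.9)), (19, [4.7, 12.3], np.float64(35.8)), (14, [4.4, 1
[... 299 characters left out ...]
5.0)), (83, [-20.7, -14.3], np.float64(35.0)), (63, [-22.0, -14.7], np.float64(34.4))]
0.073 1 or [(8, [-15.5, 16.5], np.float64(34.2)), (4, [9.6, 13.3], np.float64(37.0))]
0.078 -1 dark [(52, [-20.7, -16.3], np.float64(-35.9)), (38, [-20.5, -16.9], np.float64(-36.7)), (66, [-22.6, -17.1], np.float64(-35.5))]
0.078 -1 or [(35, [12.2, 15.9], np.float64(-35.9)), (52, [12.5, 16.3], np.float64(-36.3)), (56, [12.0, 15.8], np.float64(-36.1))]
0.078 1 dark [(86, [-20.9, -16.6], np.float64(35.2)), (67, [-20.7, -16.8], np.float64(35.3)), (74, [-21.9, -16.9], np.float64(34.6))]
0.078 1 or [(62, [12.7, 16.0], np.float64(35.6)), (81, [12.4, 16.5], np.float64(35.8)), (71, [12.6, 16.5], np.float64(35.8))]
```

```bash
python3 -m jog '[{"hand":-1,"delta_pos":[0.023,0.037,0],"delta_rot":[0,0,-0.019]},{"hand":-1,"delta_pos":[0.023,0.037,0],"delta_rot":[0,0,-0.019]},{"hand":-1,"delta_pos":[0.0217,0.0361,-0.02],"delta_rot":[0,0,0]},{"hand":-1,"delta_pos":[0,0,-0.05],"delta_rot":[0,0,0]},{"hand":-1,"delta_pos":[0,0,-0.04],"delta_rot":[0,0,0]},{"hand":-1,"delta_pos":[0,0,0],"delta_rot":[0,0,0]},{"hand":-1,"delta_pos":[0,0,0],"delta_rot":[0,0,0]}]'
python3 - <<'E'
from h import *
s=get_state();print(s['eef_pos'],s['eef_rot'],s['ft_force'])
c=cam('wrist');axes(c);P=cloud(c);p=s['eef_pos'];ball(P,p[1],p[0],p[2]+.014,.0113)
E
```

```text
time: 7.7
eef_pos: [0.5862, 0.2154, 0.1148]
eef_rot: [0.0, 0.703, 0.711, 0.001]
ft_force: [0.6, -0.4, -1.6]
gripper_width: 0.184
grasp_force: 60.0
[0.58622474 0.21544962 0.1148078 ] [3.54500536e-04 7.03339258e-01 7.10853917e-01 6.86760033e-04] [ 0.61437115 -0.42768865 -1.5701734 ]
punch1 0.9 mid [0.5863 0.222 ] yaw 0.74 len 0.1017 ztop 0.1345 slope -0.011
punch1 0.23 mid [0.7182 0.104 ] yaw 81.32 len 0.0244 ztop 0.0628 slope -0.031
ball 1109 [0.5858 0.2653 0.1254] ymax 0.2742 mid [0.5863 0.2143]
```

```bash
python3 -m jog '[{"hand":-1,"delta_pos":[-0.0016,-0.0003,-0.01],"delta_rot":[0,0,0]},{"hand":-1,"delta_pos":[0,0,-0.014],"delta_rot":[0,0,0]},{"hand":-1,"delta_pos":[0,0,0],"delta_rot":[0,0,0]},{"hand":-1,"delta_pos":[0,0,0],"delta_rot":[0,0,0]}]'
```

```text
time: 8.3
eef_pos: [0.5837, 0.2152, 0.089]
eef_rot: [-0.0, 0.703, 0.711, -0.0]
ft_force: [-0.3, -0.5, -0.6]
gripper_width: 0.189
grasp_force: 60.0
```

```bash
python3 -m jog '[{"hand":-1,"delta_pos":[0.0004,0,-0.01],"delta_rot":[0,0,0]},{"hand":-1,"delta_pos":[0,0,-0.01],"delta_rot":[0,0,0]},{"hand":-1,"delta_pos":[0,0,0],"delta_rot":[0,0,0]},{"hand":-1,"delta_pos":[0,0,0],"delta_rot":[0,0,0]}]'
python3 -m jog '[{"hand":-1,"delta_pos":[0,0,-0.005],"delta_rot":[0,0,0]},{"hand":-1,"delta_pos":[0,0,-0.005],"delta_rot":[0,0,0]},{"hand":-1,"delta_pos":[0,0,-0.004],"delta_rot":[0,0,0]},{"hand":-1,"delta_pos":[0,0,0],"delta_rot":[0,0,0]}]'
```

```text
time: 8.8
eef_pos: [0.5842, 0.2152, 0.0691]
eef_rot: [-0.0, 0.703, 0.711, -0.0]
ft_force: [0.7, -0.6, -1.3]
gripper_width: 0.187
grasp_force: 60.0
time: 9.3
eef_pos: [0.5833, 0.215, 0.0545]
eef_rot: [-0.0, 0.703, 0.711, -0.001]
ft_force: [-3.9, 0.6, -0.9]
gripper_width: 0.183
grasp_force: 60.0
```

```bash
python3 -m jog '[{"hand":-1,"delta_pos":[0,0,-0.005],"delta_rot":[0,0,0]},{"hand":-1,"delta_pos":[0,0,-0.005],"delta_rot":[0,0,0]},{"hand":-1,"delta_pos":[0,0,-0.005],"delta_rot":[0,0,0]},{"hand":-1,"delta_pos":[0,0,-0.003],"delta_rot":[0,0,0]},{"hand":-1,"delta_pos":[0,0,0],"delta_rot":[0,0,0]},{"hand":-1,"delta_pos":[0,0,0],"delta_rot":[0,0,0]}]'
python3 -c "
from h import *
s=get_state();print(s['eef_pos'],s['ft_force'])
c=cam('wrist');axes(c,n=1);save(c,'w4.png');P=cloud(c);p=s['eef_pos'];ball(P,p[1],p[0],p[2]+.014,.0113)"
```

```text
time: 10.05
eef_pos: [0.5845, 0.2152, 0.0374]
eef_rot: [0.0, 0.703, 0.711, 0.0]
ft_force: [-0.1, 0.2, -0.9]
gripper_width: 0.185
grasp_force: 60.0
[0.58446728 0.21520668 0.03735488] [-0.07259656  0.20330663 -0.85490318]
punch1 0.6 mid [0.5839 0.2222] yaw 0.21 len 0.1013 ztop 0.0571 slope -0.016
ball 1109 [0.584  0.265  0.0478] ymax 0.274 mid [0.5846 0.214 ]
```

View pics/w4.png

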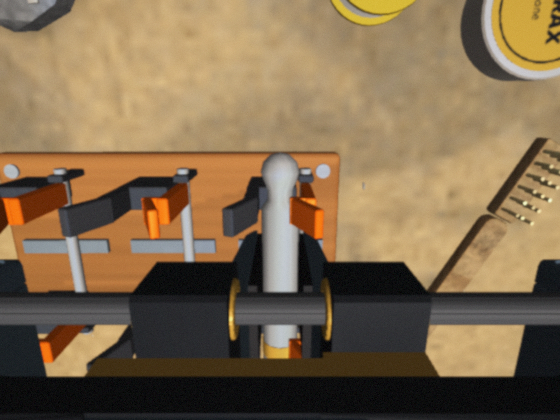

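The punch is in clip 3, with the orange jaw over it at (305,210). I'll press a little to confirm the seat, then release.

```bash
python3 -m jog '[{"hand":-1,"delta_pos":[0,0,-0.0015],"delta_rot":[0,0,0]},{"hand":-1,"delta_pos":[0,0,0],"delta_rot":[0,0,0]},{"hand":-1,"delta_pos":[0,0,0],"delta_rot":[0,0,0]}]'
python3 -m jog '[{"hand":-0.5,"delta_pos":[0,0,0],"delta_rot":[0,0,0]},{"hand":-0.5,"delta_pos":[0,0,0],"delta_rot":[0,0,0]},{"hand":-0.5,"delta_pos":[0,0,0.02],"delta_rot":[0,0,0]},{"hand":-0.5,"delta_pos":[0,0,0.05],"delta_rot":[0,0,0]},{"hand":-0.5,"delta_pos":[0,-0.04,0.06],"delta_rot":[0,0,0]},{"hand":-0.5,"delta_pos":[0,-0.06,0.0],"delta_rot":[0,0,0]},{"hand":-0.5,"delta_pos":[0,0,0],"delta_rot":[0,0,0]},{"hand":-0.5,"delta_pos":[0,0,0],"delta_rot":[0,0,0]}]'
python3 - <<'E'
from h import *
c=cam('wrist');axes(c);save(c,'w5.png');P=cloud(c);ball(P,.214,.5846,.052,.0113)
E
```

```text
time: 10.52
eef_pos: [0.5844, 0.2153, 0.0367]
eef_rot: [0.0, 0.703, 0.711, 0.0]
ft_force: [-5.1, -1.7, 14.1]
gripper_width: 0.188
grasp_force: 60.0
time: 11.52
eef_pos: [0.5844, 0.1206, 0.1585]
eef_rot: [0.0, 0.703, 0.711, 0.0]
ft_force: [0.1, 0.8, 0.3]
gripper_width: 0.249
grasp_force: 0.0
punch1 0.95 mid [ 0.574 -0.007] yaw 5.17 len 0.0363 ztop 0.0557 slope 0.022
punch1 0.61 mid [0.5843 0.213 ] yaw 0.61 len 0.1134 ztop 0.0568 slope -0.011
punch1 0.44 mid [0.5104 0.0186] yaw 72.56 len 0.2243 ztop 0.0491 slope 0.01
ball 502 [0.584  0.2646 0.0473] ymax 0.271 mid [0.5846 0.2136]
```

View pics/w5.png

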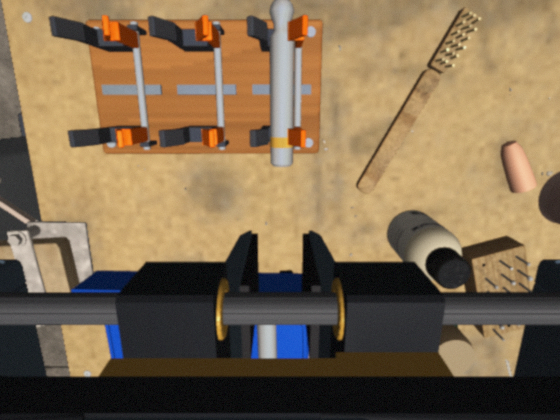

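Punch 1 is seated at (282,85), with jaws shut on both sides. On to the second punch.

```bash
python3 -m jog '[{"hand":-0.4,"delta_pos":[-0.005,-0.047,0.02],"delta_rot":[0,0,0.008]},{"hand":-0.4,"delta_pos":[-0.004,-0.047,0],"delta_rot":[0,0,0.008]},{"hand":-0.4,"delta_pos":[-0.004,-0.048,0],"delta_rot":[0,0,0]},{"hand":-0.4,"delta_pos":[0,0,0],"delta_rot":[0,0,0]},{"hand":-0.4,"delta_pos":[0,0,0],"delta_rot":[0,0,0]}]'
python3 - <<'E'
from h import *
c=cam('wrist');axes(c,n=2);P=cloud(c);ball(P,-.0216,.571,.051,.028)
E
```

```text
time: 12.25
eef_pos: [0.5713, -0.0206, 0.1776]
eef_rot: [-0.0, 0.697, 0.717, -0.0]
ft_force: [0.2, 0.6, 0.0]
gripper_width: 0.301
grasp_force: 0.0
punch1 0.9 mid [ 0.5737 -0.0212] yaw 2.02 len 0.1152 ztop 0.0558 slope -0.009
ball 382 [0.5714 0.0435 0.0542] ymax 0.0481 mid [ 0.5728 -0.0075]
```

```bash
python3 -m jog '[{"hand":-0.35,"delta_pos":[0.0014,-0.0014,-0.05],"delta_rot":[0,0,0.005]},{"hand":-0.35,"delta_pos":[0,0,-0.04],"delta_rot":[0,0,0]},{"hand":-0.35,"delta_pos":[0,0,-0.026],"delta_rot":[0,0,0]},{"hand":-0.35,"delta_pos":[0,0,-0.015],"delta_rot":[0,0,0]},{"hand":-0.35,"delta_pos":[0,0,-0.01],"delta_rot":[0,0,0]},{"hand":-0.35,"delta_pos":[0,0,0],"delta_rot":[0,0,0]},{"hand":-0.35,"delta_pos":[0,0,0],"delta_rot":[0,0,0]}]'
python3 -m jog '[{"hand":-1,"delta_pos":[0,0,0],"delta_rot":[0,0,0]},{"hand":-1,"delta_pos":[0,0,0],"delta_rot":[0,0,0]},{"hand":-1,"delta_pos":[0,0,0],"delta_rot":[0,0,0]},{"hand":-1,"delta_pos":[0,0,0],"delta_rot":[0,0,0]},{"hand":-1,"delta_pos":[0,0,0],"delta_rot":[0,0,0]}]' 60
python3 -m jog '[{"hand":-1,"delta_pos":[0,0,0.01],"delta_rot":[0,0,0]},{"hand":-1,"delta_pos":[0,0,0.03],"delta_rot":[0,0,0]},{"hand":-1,"delta_pos":[0,0,0.05],"delta_rot":[0,0,0]},{"hand":-1,"delta_pos":[0,0,0.05],"delta_rot":[0,0,0]},{"hand":-1,"delta_pos":[-0.02,0.03,0.0],"delta_rot":[0,0,-0.012]},{"hand":-1,"delta_pos":[-0.02,0.05,0],"delta_rot":[0,0,-0.011]},{"hand":-1,"delta_pos":[-0.03,0.05,0],"delta_rot":[0,0,0]},{"hand":-1,"delta_pos":[-0.03,0.05,0],"delta_rot":[0,0,0]},{"hand":-1,"delta_pos":[-0.016,0.057,0],"delta_rot":[0,0,0]},{"hand":-1,"delta_pos":[0,0,0],"delta_rot":[0,0,0]},{"hand":-1,"delta_pos":[0,0,0],"delta_rot":[0,0,0]}]'
python3 - <<'E'
from h import *
s=get_state();print(s['eef_pos'],s['ft_force'])
c=cam('wrist');axes(c,n=1);P=cloud(c);p=s['eef_pos'];ball(P,p[1],p[0],p[2]+.014,.0113)
c=cam('scene');P=cloud(c)
for d in trace('scene','blank')[:1]:
    q=P[d['region']&(c['z_map']>0)];print(d['confidence'],np.median(q,0))
E
```

```text
time: 13.22
eef_pos: [0.5731, -0.0229, 0.0375]
eef_rot: [0.0, 0.696, 0.718, 0.0]
ft_force: [0.2, 0.6, 0.4]
gripper_width: 0.324
grasp_force: 0.0
time: 13.85
eef_pos: [0.5732, -0.023, 0.0373]
eef_rot: [0.0, 0.696, 0.718, 0.0]
ft_force: [0.5, -0.3, 8.1]
gripper_width: 0.186
grasp_force: 60.0
time: 15.22
eef_pos: [0.4563, 0.214, 0.1769]
eef_rot: [0.0, 0.704, 0.711, -0.0]
ft_force: [-0.2, -0.1, -2.0]
gripper_width: 0.19
grasp_force: 60.0
[0.45633276 0.21396614 0.17688681] [-0.18509182 -0.07368445 -2.01842076]
punch1 0.94 mid [0.5821 0.2144] yaw 0.73 len 0.1154 ztop 0.0567 slope -0.014
ball 1107 [0.456  0.2662 0.1857] ymax 0.2752 mid [0.4566 0.2152]
0.83 [ 0.40365461 -0.29660102  0.00966469]
```

```bash
python3 -m jog '[{"hand":-1,"delta_pos":[0,-0.0026,-0.04],"delta_rot":[0,0,0]},{"hand":-1,"delta_pos":[0,0,-0.035],"delta_rot":[0,0,0]},{"hand":-1,"delta_pos":[0,0,-0.01],"delta_rot":[0,0,0]},{"hand":-1,"delta_pos":[0,0,0],"delta_rot":[0,0,0]},{"hand":-1,"delta_pos":[0,0,0],"delta_rot":[0,0,0]}]'
python3 - <<'E'
from h import *
s=get_state();print(s['eef_pos'],s['ft_force'])
c=cam('wrist');axes(c,n=2);P=cloud(c);p=s['eef_pos'];ball(P,p[1],p[0],p[2]+.012,.0113)
E
```

```text
time: 16.05
eef_pos: [0.4574, 0.2117, 0.0929]
eef_rot: [0.0, 0.704, 0.71, 0.001]
ft_force: [0.1, -0.0, -1.5]
gripper_width: 0.185
grasp_force: 60.0
[0.45739352 0.21165498 0.0928837 ] [ 1.07577284e-01 -3.39967117e-04 -1.49373842e+00]
punch1 0.68 mid [0.5133 0.2299] yaw 73.71 len 0.1782 ztop 0.0667 slope -0.024
punch1 0.58 mid [0.5815 0.224 ] yaw 0.32 len 0.0964 ztop 0.0565 slope -0.014
ball 1103 [0.4571 0.2639 0.1018] ymax 0.2729 mid [0.4576 0.2129]
```

```bash
python3 -m jog '[{"hand":-1,"delta_pos":[-0.0007,-0.0003,-0.01],"delta_rot":[0,0,0]},{"hand":-1,"delta_pos":[0,0,-0.01],"delta_rot":[0,0,0]},{"hand":-1,"delta_pos":[0,0,-0.005],"delta_rot":[0,0,0]},{"hand":-1,"delta_pos":[0,0,-0.005],"delta_rot":[0,0,0]},{"hand":-1,"delta_pos":[0,0,0],"delta_rot":[0,0,0]},{"hand":-1,"delta_pos":[0,0,0],"delta_rot":[0,0,0]}]'
python3 -m jog '[{"hand":-1,"delta_pos":[0,0,-0.005],"delta_rot":[0,0,0]},{"hand":-1,"delta_pos":[0,0,-0.005],"delta_rot":[0,0,0]},{"hand":-1,"delta_pos":[0,0,-0.005],"delta_rot":[0,0,0]},{"hand":-1,"delta_pos":[0,0,-0.005],"delta_rot":[0,0,0]},{"hand":-1,"delta_pos":[0,0,-0.004],"delta_rot":[0,0,0]},{"hand":-1,"delta_pos":[0,0,0],"delta_rot":[0,0,0]},{"hand":-1,"delta_pos":[0,0,0],"delta_rot":[0,0,0]}]'
python3 - <<'E'
from h import *
s=get_state();print(s['eef_pos'],s['ft_force'])
c=cam('wrist');axes(c,n=2);P=cloud(c);p=s['eef_pos'];ball(P,p[1],p[0],p[2]+.012,.0113)
E
```

```text
time: 16.9
eef_pos: [0.4559, 0.2112, 0.0618]
eef_rot: [0.0, 0.704, 0.71, 0.0]
ft_force: [0.6, -0.4, -2.3]
gripper_width: 0.189
grasp_force: 60.0
time: 17.77
eef_pos: [0.4561, 0.2112, 0.038]
eef_rot: [0.0, 0.704, 0.71, 0.0]
ft_force: [-5.3, -1.4, 11.4]
gripper_width: 0.188
grasp_force: 60.0
[0.45611235 0.21121277 0.03802997] [-5.3205209 -1.4417201 11.3970603]
punch1 0.96 mid [0.5771 0.2146] yaw -0.68 len 0.1146 ztop 0.0556 slope 0.003
punch1 0.66 mid [0.4555 0.2183] yaw -0.09 len 0.1053 ztop 0.0565 slope -0.017
ball 1101 [0.4557 0.2635 0.047 ] ymax 0.2724 mid [0.4563 0.2125]
```

```bash
python3 -m jog '[{"hand":-0.5,"delta_pos":[0,0,0.0005],"delta_rot":[0,0,0]},{"hand":-0.5,"delta_pos":[0,0,0],"delta_rot":[0,0,0]},{"hand":-0.5,"delta_pos":[0,0,0.02],"delta_rot":[0,0,0]},{"hand":-0.5,"delta_pos":[0,0,0.05],"delta_rot":[0,0,0]},{"hand":-0.5,"delta_pos":[0.03,-0.05,0.06],"delta_rot":[0,0,0]},{"hand":-0.5,"delta_pos":[0.03,-0.05,0.06],"delta_rot":[0,0,0]},{"hand":-0.5,"delta_pos":[0,0,0],"delta_rot":[0,0,0]},{"hand":-0.5,"delta_pos":[0,0,0],"delta_rot":[0,0,0]}]'
python3 - <<'E'
from h import *
c=cam('wrist');axes(c);save(c,'w6.png');P=cloud(c);ball(P,.2126,.4566,.052,.0113)
E
```

```text
time: 18.88
eef_pos: [0.5003, 0.1364, 0.1973]
eef_rot: [-0.0, 0.704, 0.71, -0.0]
ft_force: [-0.1, -0.8, -0.6]
gripper_width: 0.25
grasp_force: 0.0
punch1 0.95 mid [0.4565 0.2108] yaw 0.19 len 0.1177 ztop 0.0567 slope -0.006
punch1 0.75 mid [0.5824 0.2134] yaw 0.58 len 0.1146 ztop 0.0567 slope -0.011
ball 327 [0.4555 0.2636 0.0472] ymax 0.2727 mid [0.4561 0.2126]
```

View pics/w6.png

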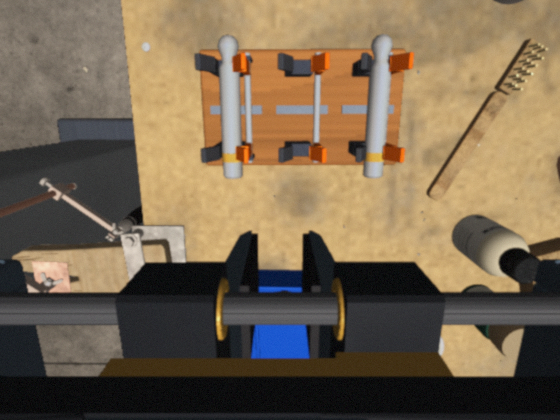

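Both punches are seated at (231,105) and (376,105), jaws shut. The blank has been knocked aside, so I'll go to it with the gripper turned −90°.

```bash
python3 -m jog '[{"hand":0,"delta_pos":[0,-0.02,0.05],"delta_rot":[0,0,0]},{"hand":0.5,"delta_pos":[-0.009,-0.05,0],"delta_rot":[0,0,-0.175]},{"hand":0.5,"delta_pos":[-0.009,-0.05,0],"delta_rot":[0,0,-0.175]},{"hand":0.5,"delta_pos":[-0.009,-0.05,0],"delta_rot":[0,0,-0.175]},{"hand":0.5,"delta_pos":[-0.009,-0.05,0],"delta_rot":[0,0,-0.175]},{"hand":0.5,"delta_pos":[-0.009,-0.05,0],"delta_rot":[0,0,-0.175]},{"hand":0.5,"delta_pos":[-0.009,-0.05,0],"delta_rot":[0,0,-0.175]},{"hand":0.5,"delta_pos":[-0.009,-0.05,0],"delta_rot":[0,0,-0.175]},{"hand":0.5,"delta_pos":[-0.009,-0.05,0],"delta_rot":[0,0,-0.175]},{"hand":0.5,"delta_pos":[-0.009,-0.05,0],"delta_rot":[0,0,-0.175]},{"hand":0.5,"delta_pos":[0,0,0],"delta_rot":[0,0,0]},{"hand":0.5,"delta_pos":[0,0,0],"delta_rot":[0,0,0]}]'
cat >> h.py <<'E'
def rect(c,name,camn='wrist',zr=None):
    P=cloud(c)
    for d in trace(camn,name)[:1]:
        q=P[d['region']&(c['z_map']>0)]
        if zr: q=q[abs(q[:,2]-zr)<.004]
        print(name,round(d['confidence'],2),np.round(d['box']),np.percentile(q,[2,50,98],axis=0).round(4).tolist(),cv2.minAreaRect((q[:,:2]*1000).astype(np.float32)))
        return q
E
python3 - <<'E'
from h import *
c=cam('wrist');save(c,'w7.png');P=cloud(c);rect(c,'blank',zr=.01)
q=rect(c,'stake'); t=q[(q[:,2]>.046)&(q[:,2]<.06)]; print(t[:,2].max(),cv2.minEnclosingCircle((t[:,:2]*1000).astype(np.float32)))
A=lambda k:np.linalg.norm(t-k[:3],axis=1)-k[3]
r=least_squares(A,[*t.mean(0)[:2],.01,.04],loss='soft_l1',f_scale=.001);print(r.x.round(4))
E
```

```text
time: 20.48
eef_pos: [0.4195, -0.3325, 0.2467]
eef_rot: [-0.001, 1.0, 0.003, -0.001]
ft_force: [0.7, 0.6, 0.6]
gripper_width: 0.75
grasp_force: 0.0
blank 0.82 [220. 152.  56.  70.] [[0.3682, -0.3173, 0.0074], [0.407, -0.2919, 0.0096], [0.4437, -0.266, 0.0113]] ((405.1397399902344, -291.45355224609375), (43.97184753417969, 80.2085952758789), 73.59420776367188)
stake 0.65 [297. 147.  49.  57.] [[0.3998, -0.4068, 0.0135], [0.431, -0.3776, 0.0245], [0.4527, -0.3537, 0.0532]] ((425.0688781738281, -381.0312805175781), (56.17240905761719, 56.22952651977539), 3.0366837978363037)
0.05444848334688002 ((425.0150451660156, -381.0863952636719), 19.925758361816406)
[ 0.4249 -0.3809  0.0172  0.036 ]
```

View pics/w7.png

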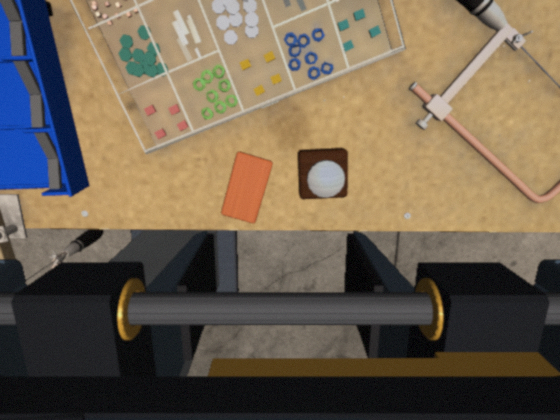

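The blank is at (247,187), rotated about 16°, and the stake's crown is at (326,180). Both fits match the stated sizes.

```bash
python3 -m jog '[{"hand":0.3,"delta_pos":[-0.0144,0.041,-0.04],"delta_rot":[0,0,-0.146]},{"hand":0.3,"delta_pos":[0,0,-0.05],"delta_rot":[0,0,-0.146]},{"hand":0.3,"delta_pos":[0,0,-0.05],"delta_rot":[0,0,0]},{"hand":0.3,"delta_pos":[0,0,0],"delta_rot":[0,0,0]},{"hand":0.3,"delta_pos":[0,0,0],"delta_rot":[0,0,0]}]'
python3 - <<'E'
from h import *
c=cam('wrist');save(c,'w8.png');rect(c,'blank',zr=.01);s=get_state();q=s['eef_rot'];print(s['eef_pos'],np.degrees(2*np.arctan2(q[2],q[1])))
E
```

```text
time: 21.25
eef_pos: [0.4062, -0.2927, 0.1094]
eef_rot: [0.0, 0.99, -0.143, 0.001]
ft_force: [0.9, 0.9, -0.1]
gripper_width: 0.65
grasp_force: 0.0
blank 0.68 [251. 161.  59.  97.] [[0.3681, -0.318, 0.0073], [0.4081, -0.2924, 0.0096], [0.4442, -0.2665, 0.011]] ((405.480224609375, -291.8309631347656), (43.972103118896484, 79.66744995117188), 73.609130859375)
[ 0.40643059 -0.29321261  0.10991794] -16.426372843438177
```

View pics/w8.png

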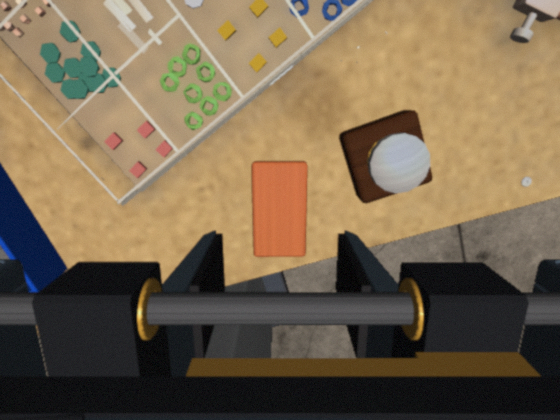

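The blank is upright at (280,208), aligned with the fingers.

```bash
python3 -m jog '[{"hand":0.3,"delta_pos":[-0.001,0.001,-0.05],"delta_rot":[0,0,0]},{"hand":0.3,"delta_pos":[0,0,-0.035],"delta_rot":[0,0,0]},{"hand":0.3,"delta_pos":[0,0,-0.014],"delta_rot":[0,0,0]},{"hand":0.3,"delta_pos":[0,0,-0.0065],"delta_rot":[0,0,0]},{"hand":0.3,"delta_pos":[0,0,0],"delta_rot":[0,0,0]},{"hand":0.3,"delta_pos":[0,0,0],"delta_rot":[0,0,0]}]'
python3 -m jog '[{"hand":-1,"delta_pos":[0,0,0],"delta_rot":[0,0,0]},{"hand":-1,"delta_pos":[0,0,0],"delta_rot":[0,0,0]},{"hand":-1,"delta_pos":[0,0,0],"delta_rot":[0,0,0]},{"hand":-1,"delta_pos":[0,0,0],"delta_rot":[0,0,0]}]' 60
```

```text
time: 22.1
eef_pos: [0.4049, -0.292, 0.0034]
eef_rot: [0.0, 0.99, -0.143, 0.001]
ft_force: [0.2, -0.5, -0.2]
gripper_width: 0.649
grasp_force: 0.0
time: 22.6
eef_pos: [0.4045, -0.2917, 0.0027]
eef_rot: [0.0, 0.99, -0.143, 0.0]
ft_force: [-1.8, 0.8, 7.7]
gripper_width: 0.475
grasp_force: 60.0
```

```bash
python3 -m jog '[{"hand":-1,"delta_pos":[0,0,0.005],"delta_rot":[0,0,0]},{"hand":-1,"delta_pos":[0,0,0.015],"delta_rot":[0,0,0]},{"hand":-1,"delta_pos":[0,0,0.03],"delta_rot":[0,0,0]},{"hand":-1,"delta_pos":[0,0,0.04],"delta_rot":[0,0,0]},{"hand":-1,"delta_pos":[0.005,-0.025,0],"delta_rot":[0,0,0]},{"hand":-1,"delta_pos":[0.005,-0.025,0],"delta_rot":[0,0,0]},{"hand":-1,"delta_pos":[0.005,-0.025,0],"delta_rot":[0,0,0]},{"hand":-1,"delta_pos":[0.0055,-0.0143,0],"delta_rot":[0,0,0]},{"hand":-1,"delta_pos":[0,0,0],"delta_rot":[0,0,0]},{"hand":-1,"delta_pos":[0,0,0],"delta_rot":[0,0,0]}]'
cat > b.py <<'E'
from h import *
s=get_state();print(s['eef_pos'],s['ft_force'])
c=cam('wrist');q=rect(c,'blank'); z=np.median(q[:,2]); q=q[abs(q[:,2]-z)<.005]
print('plane',np.linalg.lstsq(np.c_[q[:,:2]-q[:,:2].mean(0),np.ones(len(q))],q[:,2],rcond=None)[0].round(4),'center ends',len(q))
# in tool axes
d=s['eef_rot'];M=Ro.from_quat([d[1],d[2],d[3],d[0]]).as_matrix();l=(q-s['eef_pos'])@M
print('tool frame',np.percentile(l,[.5,50,99.5],axis=0).round(4).tolist())
E
python3 b.py
```

```text
time: 23.85
eef_pos: [0.4244, -0.3801, 0.0919]
eef_rot: [-0.0, 0.99, -0.143, -0.0]
ft_force: [-0.7, -0.2, -2.4]
gripper_width: 0.476
grasp_force: 60.0
[ 0.42435186 -0.38005935  0.09193422] [-0.71658427 -0.21343494 -2.36387552]
blank 0.96 [235. 187.  92. 144.] [[0.3882, -0.4076, 0.0958], [0.4381, -0.3836, 0.0987], [0.4653, -0.3583, 0.1001]] ((123.44985961914062, -250.47808837890625), (160.49334716796875, 731.1870727539062), 74.87673950195312)
plane [-0.0077  0.0032  0.0987] center ends 9546
tool frame [[-0.0376, -0.0216, -0.0084], [0.0141, -0.0002, -0.0068], [0.0407, 0.0215, -0.0031]]
```

```bash
python3 -m jog '[{"hand":-1,"delta_pos":[0.0001,-0.0008,-0.015],"delta_rot":[0,0,0]},{"hand":-1,"delta_pos":[0,0,-0.012],"delta_rot":[0,0,0]},{"hand":-1,"delta_pos":[0,0,-0.004],"delta_rot":[0,0,0]},{"hand":-1,"delta_pos":[0,0,0],"delta_rot":[0,0,0]},{"hand":-1,"delta_pos":[0,0,0],"delta_rot":[0,0,0]},{"hand":-1,"delta_pos":[0,0,0],"delta_rot":[0,0,0]}]'
python3 b.py
```

```text
time: 24.7
eef_pos: [0.425, -0.3818, 0.0617]
eef_rot: [0.0, 0.99, -0.143, 0.0]
ft_force: [0.1, -0.2, -0.6]
gripper_width: 0.473
grasp_force: 60.0
[ 0.42503734 -0.3817974   0.06166796] [ 0.14053769 -0.24973867 -0.55909363]
blank 0.88 [236. 186.  90. 150.] [[0.3887, -0.409, 0.0655], [0.4387, -0.3852, 0.0685], [0.466, -0.3603, 0.0699]] ((118.92282104492188, -290.487060546875), (160.40660095214844, 717.65625), 82.09318542480469)
plane [-0.0069  0.0028  0.0685] center ends 9472
tool frame [[-0.0377, -0.0215, -0.0085], [0.0142, -0.0002, -0.0068], [0.0407, 0.0215, -0.0034]]
```

```bash
python3 -m jog '[{"hand":-1,"delta_pos":[-0.0005,0.0007,-0.003],"delta_rot":[0,0,0]},{"hand":-1,"delta_pos":[0,0,-0.0015],"delta_rot":[0,0,0]},{"hand":-1,"delta_pos":[0,0,0],"delta_rot":[0,0,0]},{"hand":-1,"delta_pos":[0,0,0],"delta_rot":[0,0,0]}]'
python3 -m jog '[{"hand":-1,"delta_pos":[0,0,-0.0006],"delta_rot":[0,0,0]},{"hand":-1,"delta_pos":[0,0,0],"delta_rot":[0,0,0]},{"hand":-1,"delta_pos":[0,0,0],"delta_rot":[0,0,0]}]'
```

```text
time: 25.3
eef_pos: [0.4244, -0.3809, 0.0568]
eef_rot: [-0.0, 0.99, -0.143, -0.0]
ft_force: [0.1, 0.7, -2.8]
gripper_width: 0.476
grasp_force: 60.0
time: 25.68
eef_pos: [0.4244, -0.3809, 0.0562]
eef_rot: [0.0, 0.99, -0.143, 0.0]
ft_force: [0.1, 1.0, -2.1]
gripper_width: 0.474
grasp_force: 60.0
```

```bash
python3 -m jog '[{"hand":-1,"delta_pos":[0,0,-0.0005],"delta_rot":[0,0,0]},{"hand":-1,"delta_pos":[0,0,0],"delta_rot":[0,0,0]},{"hand":-1,"delta_pos":[0,0,0],"delta_rot":[0,0,0]}]'
python3 -m jog '[{"hand":-1,"delta_pos":[0,0,-0.0005],"delta_rot":[0,0,0]},{"hand":-1,"delta_pos":[0,0,0],"delta_rot":[0,0,0]},{"hand":-1,"delta_pos":[0,0,0],"delta_rot":[0,0,0]}]'
```

```text
time: 26.05
eef_pos: [0.4244, -0.381, 0.0558]
eef_rot: [0.0, 0.99, -0.143, 0.0]
ft_force: [0.1, 0.2, -0.8]
gripper_width: 0.475
grasp_force: 60.0
time: 26.42
eef_pos: [0.4244, -0.381, 0.0557]
eef_rot: [-0.0, 0.99, -0.143, 0.0]
ft_force: [-1.8, 1.8, 6.9]
gripper_width: 0.478
grasp_force: 60.0
```

Contact is made on the crown, so I'll ease the grip and then open.

```bash
python3 -m jog '[{"hand":-1,"delta_pos":[0,0,0.0002],"delta_rot":[0,0,0]},{"hand":-1,"delta_pos":[0,0,0],"delta_rot":[0,0,0]},{"hand":-1,"delta_pos":[0,0,0],"delta_rot":[0,0,0]}]' 3
python3 -m jog '[{"hand":0.1,"delta_pos":[0,0,0],"delta_rot":[0,0,0]},{"hand":0.2,"delta_pos":[0,0,0],"delta_rot":[0,0,0]},{"hand":0.3,"delta_pos":[0,0,0],"delta_rot":[0,0,0]},{"hand":0.3,"delta_pos":[0,0,0],"delta_rot":[0,0,0]}]'
python3 b.py
```

```text
time: 26.8
eef_pos: [0.4245, -0.381, 0.0555]
eef_rot: [0.0, 0.99, -0.143, 0.0]
ft_force: [0.1, 0.8, 4.0]
gripper_width: 0.486
grasp_force: 3.0
time: 27.3
eef_pos: [0.4244, -0.3809, 0.0554]
eef_rot: [-0.0, 0.99, -0.143, -0.0]
ft_force: [0.0, 0.3, -0.1]
gripper_width: 0.645
grasp_force: 0.0
[ 0.42435554 -0.38089398  0.05538446] [ 0.04759192  0.30709873 -0.08932443]
blank 0.81 [236. 184.  94. 150.] [[0.3877, -0.4088, 0.0585], [0.438, -0.3845, 0.0626], [0.4654, -0.3584, 0.064]] ((120.74118041992188, -273.0797424316406), (202.33563232421875, 716.4482421875), 82.6791763305664)
plane [-0.0068  0.0005  0.0625] center ends 9572
tool frame [[-0.0375, -0.0217, -0.0088], [0.0142, 0.0003, -0.0072], [0.0408, 0.0217, -0.0036]]
```

Level and balanced. I'll retreat straight up and check everything.

```bash
python3 -m jog '[{"hand":0.4,"delta_pos":[0,0,0.01],"delta_rot":[0,0,0]},{"hand":0.4,"delta_pos":[0,0,0.03],"delta_rot":[0,0,0]},{"hand":0.4,"delta_pos":[0,0,0.05],"delta_rot":[0,0,0]},{"hand":0.4,"delta_pos":[0,0,0.06],"delta_rot":[0,0,0]},{"hand":0.4,"delta_pos":[0,0,0],"delta_rot":[0,0,0]},{"hand":0.4,"delta_pos":[0,0,0],"delta_rot":[0,0,0]},{"hand":0.4,"delta_pos":[0,0,0],"delta_rot":[0,0,0]}]'
python3 - <<'E'
from h import *
c=cam('wrist');q=rect(c,'blank',zr=.063)
print(np.linalg.lstsq(np.c_[q[:,:2]-q[:,:2].mean(0),np.ones(len(q))],q[:,2],rcond=None)[0].round(4))
w=c['pixels'];c=cam('side');axes(c,camn='side')
for n in ['flux_bottle','patina_jar']:rect(c,n,'side')
cv2.imwrite('pics/f.png',cv2.resize(np.hstack([w,c['pixels']]),(800,300)))
E
```

```text
time: 28.28
eef_pos: [0.4238, -0.3804, 0.2043]
eef_rot: [-0.001, 0.99, -0.143, -0.001]
ft_force: [-0.7, 0.8, -0.9]
gripper_width: 0.698
grasp_force: 0.0
blank 0.88 [257. 149.  49.  89.] [[0.3877, -0.4073, 0.0605], [0.4277, -0.3816, 0.0626], [0.464, -0.3554, 0.0641]] ((425.3802185058594, -381.08929443359375), (43.87861251831055, 79.38929748535156), 73.54581451416016)
[-0.003  -0.0002  0.0625]
punch1 0.72 mid [0.5839 0.2147] yaw 0.76 len 0.1163 ztop 0.0578 slope 0.002
punch1 0.6 mid [0.4566 0.2136] yaw 0.17 len 0.1158 ztop 0.058 slope -0.013
flux_bottle 0.66 [246. 290.  18.  51.] [[0.5768, 0.1582, 0.0275], [0.5842, 0.2143, 0.0537], [0.5947, 0.2726, 0.0596]] ((586.5717163085938, 207.39999389648438), (23.432714462280273, 133.9114227294922), 3.4175784587860107)
patina_jar 0.93 [213. 219.  16.  26.] [[0.7096, -0.0114, 0.009], [0.7242, 0.0145, 0.0669], [0.7426, 0.0241, 0.0862]] ((726.55078125, 4.7748260498046875), (35.43681716918945, 41.17692947387695), 8.31021499633789)
```

View pics/f.png

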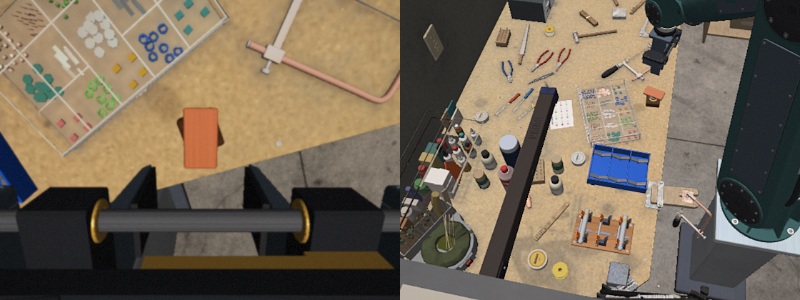

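The blank balances centred on the stake at (200,138). Both punches are in the rack at (602,228), the tray is empty, and bottle and jar stand at (556,180). I'm handing the job in.

```bash
python3 -c "
from bench import *
print(close_job())"
```

```text
the job is handed in; nothing more can be done
None
```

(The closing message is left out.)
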